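# Hold the recessed reset button down with the pin that fits

### The job

Of the three steel push pins hanging in the rack, take the one whose shank is both slim enough to enter the round hole in the lid of the cut-out box and long enough to reach the reset button at the bottom of that hole; leave the other two hanging in the rack. Put its shank straight down the hole and gently push the button down most of its travel. Finish while still gripping the upright pin and holding the button down with it: do not let go or back off.

Things in the scene. Friction and masses are not known exactly. Their poses are not given: they have to be found in the camera images.
- slim_long_pin_grip (a point): The pin to use: plain steel push pin: ribbed round handle 26 mm in diameter and 50 mm tall on a flange 34 mm in diameter and 4 mm thick, and below it a plain round shank. It hangs upright in the rack with its flange on the rack's top face. Shank 9 mm in diameter, 65 mm long. This point is on the axis, half-way up the handle: 29 mm above the underside of the flange and 94 mm above the shank's tip; z points up along the pin. 0.12 kg or a little more or less.
- slim_long_pin_tip (a point): Centre of the lower end of the slim long pin's shank, 94 mm below its grip point.
- slim_short_pin_grip (a point): Not to be used, too short: plain steel push pin: ribbed round handle 26 mm in diameter and 50 mm tall on a flange 34 mm in diameter and 4 mm thick, and below it a plain round shank. It hangs upright in the rack with its flange on the rack's top face. Shank 9 mm in diameter, only 28 mm long. This point is on the axis, half-way up the handle: 29 mm above the underside of the flange.
- thick_pin_grip (a point): Not to be used, too thick: plain steel push pin: ribbed round handle 26 mm in diameter and 50 mm tall on a flange 34 mm in diameter and 4 mm thick, and below it a plain round shank. It hangs upright in the rack with its flange on the rack's top face. Shank 20 mm in diameter, 65 mm long. This point is on the axis, half-way up the handle: 29 mm above the underside of the flange.
- pin_rack: Fixed aluminium rack, a bridge 38 x 200 mm on two round end posts 12 mm thick (222 mm long over their feet), open at front and back so that the shanks can be seen. Origin under its centre on the table; z up, y along the row of pins (they hang at y = -65, 0 and +65 mm in any order), x across the row. Its top face is 90 mm above the table; the holes are 23 mm wide. Nothing within 25 mm of the handles across the row.
- cutout_box: Fixed grey cut-out box with a flat lid, 110 x 140 x 85 mm (x, y, height). Origin under its centre on the table, z up. The button's hole is in the lid at x = -12, y = +30 mm in its frame, inside a steel ring.
- reset_hole (a point): Centre of the mouth of the round hole, level with the lid's face, 85 mm above the table. The hole is vertical, 16 mm in diameter, widened by a 3 mm chamfer at the mouth; round it lies a flat steel ring, 25 mm inside and 40 mm outside diameter, standing 3 mm above the lid. The button's top lies 38 mm below this point when not pressed.
- reset_button (a joint): Travel of the 13 mm round spring button at the bottom of the hole: 0 = up, 0.010 m = fully down. It takes 2 N to start it and 6 N to push it fully down, and it springs back. It counts as down from 0.006 m; do not load the pin against the button or box with more than 35 N.
There are look-alikes about, which are no part of the job. What is shaped like the part that bears slim_long_pin_grip but red is not meant.

How it is judged:
By the outcome, as a careful person would: the job done as asked, in the order asked, and still so for the second after the job is handed in, while the arm keeps its last pose, push and grip.
It also fails if it takes over 40 s, if anything falls off the work surface, if the arm or the gripper's body presses on something with over 40 N, if the wrist force passes 120 N, or if a joint passes its speed limit or range.

### The arm

A 6-joint arm with a two-finger parallel gripper is mounted at the origin on a cart in front of the work surface, level with it; the furniture and walls round the work are solid. World frame = base frame: x ahead of the robot, y to its left, z up, the work surface at z = 0. Lengths are in mm, angles in rad, forces in N, time in s.
With the tool pointing down it reaches from about 350 to 875 mm from the base axis. Payload 4.2 kg.
Tool frame: the origin (TCP) lies midway between the tips of the shut fingers; the grasp point (between the pads) lies 19 mm behind it; z points along the fingers, y is the line along which they close (so a half turn about z gives the same grasp; the last joint's range is limited). The gripper opens to 85 mm and grips with 20 to 120 N. Pads are 22 mm wide; open, the fingers measure 114 mm over their backs; the gripper's body (76 mm by 85 mm) begins 54 mm behind the grasp point. The pads swing forward as they close: fully open they stand 13 mm farther back than shut.
Start: joints at [-1.009, 0.385, 0.008, 0, -1.194, -0.259], TCP at [186.387, -596.539, 211.112] pointing down, gripper open.
Joint ranges: [-3.14, 3.14], [-1.21, 2.06], [-1.07, 1.41], [-3.16, 2.05], [-2.99, -0.16], [-3.1, 3.1]. Speed limits (rad/s): [2.79, 2.79, 3.14, 3.14, 3.14, 3.14].

### API

Orientations are given as a unit quaternion [x, y, z, w].
In Python, from bench import read_state, get_image, job_done gives the robot as it stands.
- The arm moves only by the shell command python3 -m jog 'ROWS'. ROWS is JSON, a list of rows, each a list of 3 entries, a list of its own where there are three numbers: the shift along the world's x, y, z scaled (see below), then the turn, a rotation vector about the world's x, y, z scaled (see below), then the gripper's target within -1 to 1 (shut at 1, half-way at 0, fully open at -1). In form: [[[x, y, z], [wx, wy, wz], claw], ...]. A call has 1 to 20 rows; each row is the pose to reach, as a shift and turn from the pose commanded when the call began; what a row does not reach only later rows make up. The controller multiplies each number of a shift by 10 cm and each number of a turn by 120 degrees. A row lasts 1/10 s, in which the tool goes at most 50 mm and 8.59 degrees, less where a joint would pass 70% of its speed; a pose out of reach is approached as far as the arm can. A call with a number of a shift or a turn outside -1 to 1 is refused whole. A call with a gripper value outside its range is refused whole. The fingers move at their own pace and stop on an object; the grip force is fixed at half the most. Time passes only in rows, so rows that repeat a pose let the fingers close. It gives the time, the measured TCP pose, the force, the opening and the grip force at its end, in the units of the state.
- read_state(): the state, without advancing time (a new reading comes with each control period).
- get_image(name): name is "scene" or "top" or "wrist"; returns a dict with "frame" (384x512x3 uint8, red, green, blue), "range_z" (384x512 float32, mm along the optical axis (not along the pixel's ray), 0 where there is no reading), "fx", "fy", "cx", "cy" (pixels), "R" (3x3) and "t" (3): a world point X has camera coordinates R X + t. Camera axes: x right, y down, z forward; pixel columns grow to the right and rows downward; lengths in mm; the calibration is good to about 2 mm. A picture is of the moment at which its call begins.
- job_done(): hands the job in; it is judged then, once.
The state is a dict: "clock": time; "joints": joint angles; "joint_vel": joint speeds; "joint_efforts": joint torques, N m; "position": TCP position; "ee_rot": TCP orientation; "contact_force": force on the tool from outside, world axes, zero at the start; "wrist_torque": the same for the moment, N m; "gripper_width": finger opening in mm; "grasp_force": force on a finger pad.
Only numpy, scipy, OpenCV 4.12 (cv2) and the standard library are available. Lean on these libraries where they do the work, as an engineer would, in place of code of your own. Each camera call takes 0.05 s, during which the arm holds its last target. There are 200 camera calls.

## Working session

There is one attempt and no reset: what is moved stays moved. The work goes in short steps, Python scripts to look and compute and a shell command to move; the robot and the scene stay as the last step left them, time stands still between calls to the robot, and variables do not carry over. Pictures are saved under pics/ and viewed, at most 10 in all, crops included, and the job is handed in when it is done.

```bash
mkdir -p pics; cat > h.py <<'E'
import numpy as np, cv2
from bench import read_state, get_image
def world(im,u,v,z=None):
    """pixel -> world, by plane z or by range"""
    R=np.array(im["R"]);t=np.array(im["t"])
    d=np.array([(u-im["cx"])/im["fx"],(v-im["cy"])/im["fy"],1.])
    C=-R.T@t; w=R.T@d
    s=(z-C[2])/w[2] if z is not None else im["range_z"][int(v),int(u)]
    return C+s*w
def cloud(im):
    v,u=np.mgrid[:384,:512]; z=im["range_z"]
    P=np.stack([(u-im["cx"])/im["fx"]*z,(v-im["cy"])/im["fy"]*z,z],-1)
    return (P-np.array(im["t"]))@np.array(im["R"])
def save(im,n,crop=None,k=1):
    f=im["frame"][...,::-1]
    if crop: a,b,c,d=crop; f=f[b:d,a:c]
    cv2.imwrite("pics/"+n,cv2.resize(f,None,fx=k,fy=k,interpolation=cv2.INTER_CUBIC))
E
python3 - <<'E'
from h import *
a=get_image("scene");b=get_image("top")
np.save("scene.npy",a,allow_pickle=True);np.save("top.npy",b,allow_pickle=True)
for n,i in (("scene",a),("top",b)):
    save(i,n+"1.png",k=1.5)
    print(n,(-np.array(i["R"]).T@np.array(i["t"])).round())
s=read_state();print(s)
E
```

```text
scene [-46. 747. 531.]
top [466.  34. 946.]
{'clock': 0.1, 'joints': array([-1.00943017e+00,  3.85468776e-01,  6.78039790e-03, -4.60363983e-04,
       -1.19402462e+00, -2.58621721e-01]), 'joint_vel': array([ 7.75588008e-05, -2.08485432e-03,  1.16181504e-03,  6.77910704e-04,
        1.21294990e-03, -2.66893445e-03]), 'joint_efforts': array([-5.19523837e-04, -3.93319130e+01,  1.88928866e+01,  4.19790834e+00,
       -2.60782137e-03,  3.69374035e-06]), 'position': array([ 186.20374489, -596.02659933,  210.14084052]), 'ee_rot': array([-1.50710806e-01,  9.88577406e-01,  9.64196530e-04, -1.85773554e-04]), 'contact_force': array([-0.86183223, -0.6117805 ,  0.30042075]), 'wrist_torque': array([-0.02067735, -0.00193721, -0.06106598]), 'grasp_force': 0.0, 'gripper_width': 85.16852241075311}
```

View pics/scene1.png

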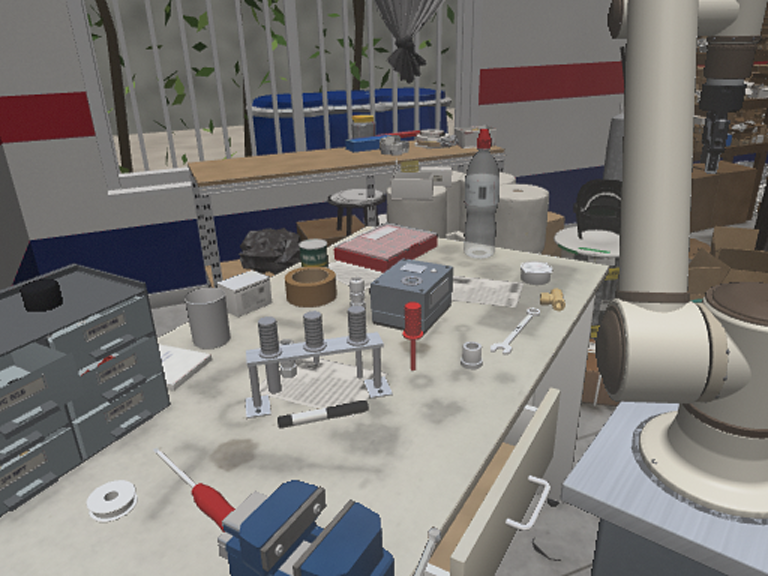

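View pics/top1.png

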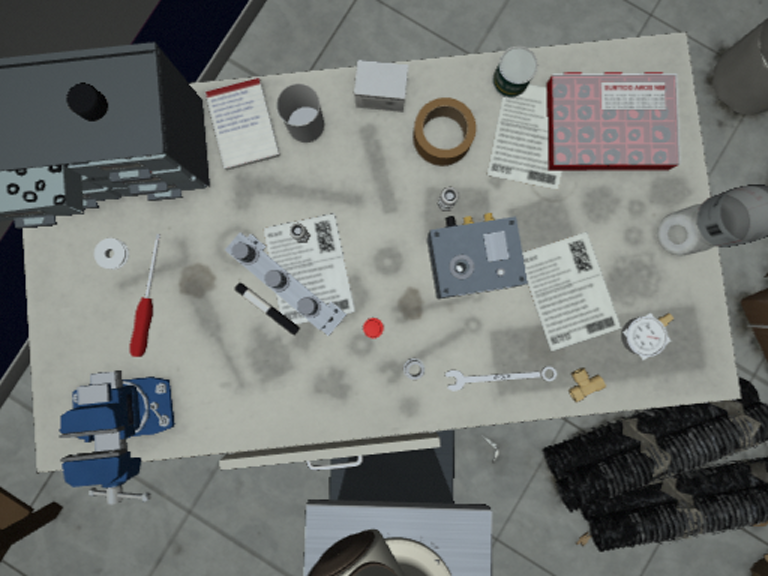

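The scene view (at 1.5x) shows the grey rack with pins at about (268,336), (313,330) and (357,323), the red look-alike at (413,330) and the grey box at (412,290). In the top view the pins are at (243,250), (276,280) and (309,307), and the hole is at (460,267). I'll enlarge the shanks next.

```bash
python3 - <<'E'
from h import *
a=np.load("scene.npy",allow_pickle=True).item();b=np.load("top.npy",allow_pickle=True).item()
save(a,"crop1.png",(155,195,275,285),6)
# top: pin top caps by height (z~144), rack, ring
P=cloud(b)
m=((P[...,2]>132)&(P[...,2]<160)&(b["range_z"]>0)).astype(np.uint8)
m[:, :140]=0; m[:,240:]=0; m[:130]=0;m[240:]=0
n,l,st,c=cv2.connectedComponentsWithStats(m)
for i in range(1,n):
    if st[i,4]>20: print(c[i].round(1),st[i],P[l==i][:, 2].mean().round(1),P[l==i][:,:2].mean(0).round(1),world(b,*c[i],144).round(1))
# scene cloud handles
Q=cloud(a); m=((Q[...,2]>100)&(Q[...,2]<150)&(a["range_z"]>0)).astype(np.uint8); m[:, :160]=0;m[:,260:]=0;m[:200]=0;m[260:]=0
n,l,st,c=cv2.connectedComponentsWithStats(m)
for i in range(1,n):
    if st[i,4]>20: print("s",c[i].round(1),st[i],Q[l==i].mean(0).round(1),Q[l==i][:,2].max())
g=cv2.cvtColor(b["frame"],cv2.COLOR_RGB2GRAY)[160:200,285:330]
h=cv2.HoughCircles(cv2.resize(g,None,fx=8,fy=8,interpolation=cv2.INTER_CUBIC),cv2.HOUGH_GRADIENT,1,60,param1=100,param2=25,minRadius=20,maxRadius=80)
if h is not None:
    for x,y,r in h[0]: u,v=285+(x-3.5)/8,160+(y-3.5)/8; print(u,v,r/8,world(b,u,v,87).round(1))
cv2.imwrite("pics/ring.png",cv2.resize(b["frame"][140:205,280:355,::-1],None,fx=8,fy=8,interpolation=cv2.INTER_CUBIC))
E
```

```text
[160. 167.] [154 162  13  12 117] 145.3 [565.6 252.1] [565.8 252.4 144. ]
[181.7 185.3] [176 180  13  12 116] 145.3 [525.7 201.7] [525.8 201.9 144. ]
[203.7 203.8] [198 198  12  12 112] 145.6 [485.7 150.9] [485.7 151.2 144. ]
s [237.5 214.3] [232 204  12  22 243] [479.4 157.3 125. ] 144.17636881434777
s [208.5 218. ] [202 207  14  23 253] [519.2 207.8 125.5] 144.05391746439466
s [178.5 222.1] [172 211  14  23 267] [558.8 258.1 125.5] 144.1285396131548
```

View pics/crop1.png

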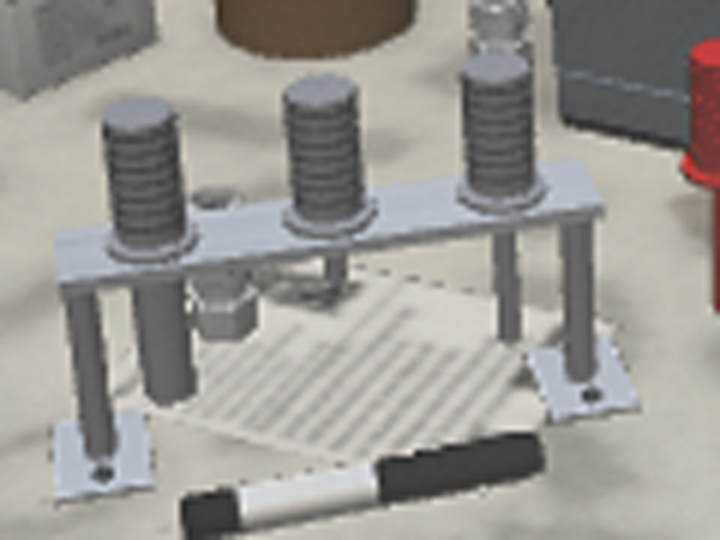

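View pics/ring.png

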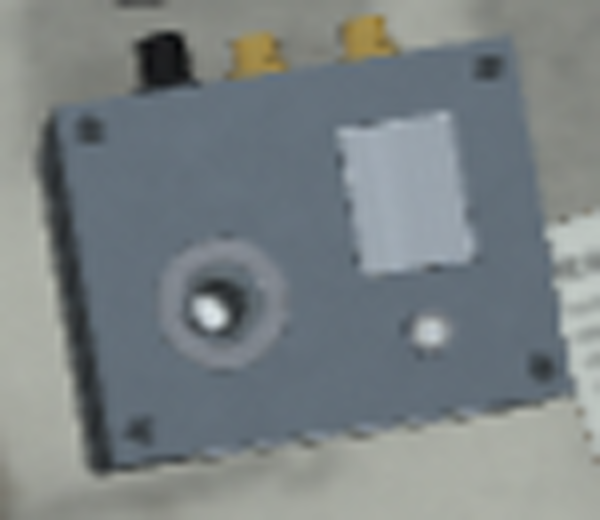

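The crop shows the left pin at (160,340) is thick, the middle pin at (335,270) is slim but short, and the right pin at (508,285) is slim and long. The red one at (715,180) is the look-alike. The pin to use is the grey right-hand one, at top-view pixel (203.7,203.8), world about (486,151). I'll approach it with the fingers closing across the row, which needs a turn of about +34°.

```bash
python3 -m jog '[[[0.37,0.93,0.4],[0,0,0.036],-1],[[0.37,0.93,0.4],[0,0,0.036],-1],[[0.37,0.93,0.4],[0,0,0.036],-1]]'
python3 -m jog '[[[0.37,0.93,0],[0,0,0.036],-1],[[0.37,0.93,0],[0,0,0.036],-1],[[0.37,0.93,0],[0,0,0.036],-1]]'
python3 -m jog '[[[0.37,0.93,0],[0,0,0.036],-1],[[0.37,0.93,0],[0,0,0.036],-1],[[0.37,0.93,0],[0,0,0.036],-1]]'
python3 -m jog '[[[0.37,0.93,0],[0,0,0.036],-1],[[0.37,0.93,0],[0,0,0.036],-1],[[0.37,0.93,0],[0,0,0.036],-1]]'
python3 -m jog '[[[0.37,0.93,0],[0,0,0.036],-1],[[0.37,0.93,0],[0,0,0.036],-1],[[0.37,0.93,0],[0,0,0.036],-1]]'
python3 - <<'E'
from h import *
w=get_image("wrist"); save(w,"w1.png"); np.save("w1.npy",w,allow_pickle=True)
b=np.load("top.npy",allow_pickle=True).item()
print("hole top view",world(b,307.4,177.3,88).round(1))
print((-np.array(w["R"]).T@np.array(w["t"])).round(1),np.array(w["R"]).round(2),read_state()["position"],read_state()["ee_rot"])
P=cloud(b);m=cv2.inRange(cv2.cvtColor(b["frame"],cv2.COLOR_RGB2HSV)[205:232,235:262],(0,150,100),(10,255,255))>0
print("red",P[205:232,235:262][m].mean(0))
E
```

```text
clock: 0.4
position: [224.6, -501.3, 253.6]
ee_rot: [-0.189, 0.982, -0.001, 0.001]
contact_force: [-0.6, -1.3, -0.1]
gripper_width: 85.4
grasp_force: 0.0
clock: 0.7
position: [261.3, -406.7, 251.0]
ee_rot: [-0.227, 0.974, 0.001, 0.0]
contact_force: [0.1, -1.4, 1.2]
gripper_width: 85.6
grasp_force: 0.0
clock: 1.0
position: [298.6, -314.3, 251.0]
ee_rot: [-0.264, 0.964, 0.0, 0.0]
contact_force: [0.7, -1.2, 0.3]
gripper_width: 85.4
grasp_force: 0.0
clock: 1.3
position: [336.1, -221.5, 251.1]
ee_rot: [-0.301, 0.954, 0.0, 0.0]
contact_force: [-0.5, -0.3, 0.7]
gripper_width: 85.7
grasp_force: 0.0
clock: 1.6
position: [373.4, -128.8, 251.1]
ee_rot: [-0.336, 0.942, -0.0, 0.0]
contact_force: [0.2, -0.4, 0.6]
gripper_width: 85.8
grasp_force: 0.0
hole top view [556.9 -87.2  88. ]
[ 313.7 -179.1  412.7] [[-0.63  0.77 -0.  ]
 [ 0.74  0.6   0.3 ]
 [ 0.23  0.19 -0.95]] [ 372.41197805 -130.38318987  250.95103662] [-3.35366868e-01  9.42087581e-01  1.72913898e-05 -2.30038269e-04]
red [456.16775422  50.4724418  123.70070788]
```

View pics/w1.png

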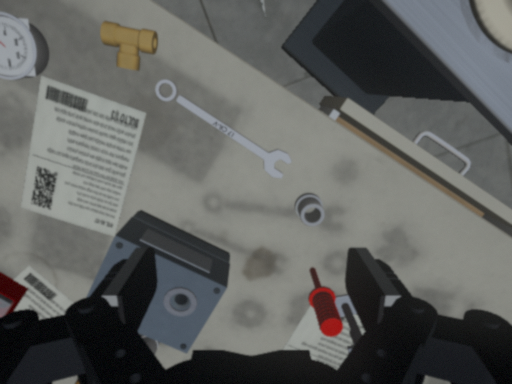

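The wrist view shows the box's ring at (181,302) and the red look-alike at (328,310). I'll measure the ring here, then carry on to the pin.

```bash
python3 - <<'E'
from h import *
w=np.load("w1.npy",allow_pickle=True).item()
g=cv2.cvtColor(w["frame"],cv2.COLOR_RGB2GRAY)[275:330,155:210]
h=cv2.HoughCircles(cv2.resize(g,None,fx=6,fy=6,interpolation=cv2.INTER_CUBIC),cv2.HOUGH_GRADIENT,1,40,param1=100,param2=30,minRadius=40,maxRadius=140)
for x,y,r in h[0]: u,v=155+(x-2.5)/6,275+(y-2.5)/6; print(u,v,r/6,world(w,u,v,88).round(1))
E
python3 -m jog '[[[0.38,0.94,0],[0,0,0.036],-1],[[0.38,0.94,0],[0,0,0.036],-1],[[0.38,0.94,0],[0,0,0.036],-1]]'
python3 -m jog '[[[0.38,0.94,0],[0,0,0.036],-1],[[0.38,0.94,0],[0,0,0.036],-1],[[0.38,0.94,0],[0,0,0.036],-1]]'
python3 -m jog '[[[0.38,0.94,-0.2],[0,0,0.035],-1],[[0.38,0.94,-0.2],[0,0,0.035],-1],[[0.38,0.94,-0.2],[0,0,0.035],-1],[[0.38,0.94,-0.2],[0,0,0.035],-1]]'
python3 - <<'E'
from h import *
w=get_image("wrist"); save(w,"w2.png"); np.save("w2.npy",w,allow_pickle=True)
P=cloud(w); m=((P[...,2]>138)&(P[...,2]<152)&(w["range_z"]>0)).astype(np.uint8)
n,l,st,c=cv2.connectedComponentsWithStats(m)
for i in range(1,n):
    if st[i,4]>60: print(c[i].round(1),st[i],P[l==i].mean(0).round(1),world(w,*c[i],144).round(1))
s=read_state();print(s["position"].round(1),s["ee_rot"].round(4))
E
```

```text
clock: 1.95
position: [411.3, -35.9, 250.9]
ee_rot: [-0.37, 0.929, -0.0, 0.0]
contact_force: [0.5, -0.9, -0.0]
gripper_width: 85.1
grasp_force: 0.0
clock: 2.25
position: [449.7, 57.9, 250.5]
ee_rot: [-0.404, 0.915, -0.0, -0.0]
contact_force: [-0.5, -0.4, -0.4]
gripper_width: 85.4
grasp_force: 0.0
clock: 2.65
position: [485.8, 149.0, 229.9]
ee_rot: [-0.436, 0.9, -0.0, -0.002]
contact_force: [-0.5, -0.7, -0.0]
gripper_width: 84.9
grasp_force: 0.0
[252.8 186.4] [237 171  32  32 798] [484.6 148.5 142.7] [484.3 148.2 144. ]
[252.6 258.2] [238 244  30  29 686] [524.5 199.1 142.6] [524.  198.4 144. ]
[252.5 320.7] [239 308  28  27 595] [564.4 249.6 142.5] [563.6 248.6 144. ]
[485.6 148.5 230.5] [-4.357e-01  9.001e-01 -2.000e-04 -1.000e-03]Traceback (most recent call last):
  File "<stdin>", line 5, in <module>
TypeError: 'NoneType' object is not subscriptable
```

View pics/w2.png

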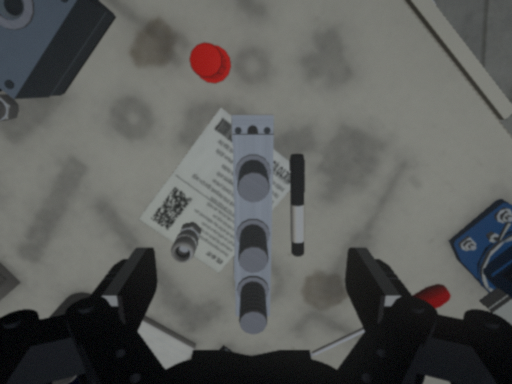

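The wrist view confirms it: the long pin's cap is at (253,186) near the rack end by the red pin, and it is centred between the fingers. I'm descending and gripping.

```bash
python3 -m jog '[[[0,-0.01,-0.3],[0,0,0],-1],[[0,-0.01,-0.6],[0,0,0],-1],[[0,-0.01,-0.8],[0,0,0],-1],[[0,-0.01,-0.8],[0,0,0],-1]]'
python3 -m jog '[[[0,0,-0.2],[0,0,0],-1],[[0,0,-0.4],[0,0,0],-1],[[0,0,-0.48],[0,0,0],-1],[[0,0,-0.48],[0,0,0],-1]]'
python3 -m jog '[[[0,0,0],[0,0,0],0],[[0,0,0],[0,0,0],0.2],[[0,0,0],[0,0,0],0.4],[[0,0,0],[0,0,0],0.6],[[0,0,0],[0,0,0],1],[[0,0,0],[0,0,0],1],[[0,0,0],[0,0,0],1],[[0,0,0],[0,0,0],1],[[0,0,0],[0,0,0],1],[[0,0,0],[0,0,0],1]]'
```

```text
clock: 3.1
position: [483.4, 146.3, 149.0]
ee_rot: [-0.435, 0.9, -0.0, -0.003]
contact_force: [0.9, 0.1, 1.2]
gripper_width: 85.8
grasp_force: 0.0
clock: 3.5
position: [485.5, 148.5, 103.4]
ee_rot: [-0.436, 0.9, -0.0, -0.0]
contact_force: [-0.9, -1.0, 0.4]
gripper_width: 85.8
grasp_force: 0.0
clock: 4.5
position: [485.6, 149.8, 103.8]
ee_rot: [-0.437, 0.9, 0.0, 0.0]
contact_force: [-2.0, 1.1, 5.8]
gripper_width: 23.9
grasp_force: 58.8
```

```bash
python3 -m jog '[[[0,0,0.1],[0,0,0],1],[[0,0,0.25],[0,0,0],1],[[0,0,0.45],[0,0,0],1],[[0,0,0.65],[0,0,0],1],[[0,0,0.85],[0,0,0],1],[[0,0,1],[0,0,0],1],[[0,0,1],[0,0,0],1]]'
python3 -m jog '[[[0.1,-0.25,0.1],[0,0,0],1],[[0.2,-0.5,0.1],[0,0,0],1],[[0.3,-0.8,0.1],[0,0,0],1],[[0.3,-0.8,0.1],[0,0,0],1],[[0.3,-0.8,0.1],[0,0,0],1]]'
python3 - <<'E'
from h import *
w=get_image("wrist"); save(w,"w3.png"); np.save("w3.npy",w,allow_pickle=True)
a=get_image("scene"); np.save("s3.npy",a,allow_pickle=True); save(a,"s3.png",(160,150,320,290),5)
s=read_state();print(s["position"].round(1),s["ee_rot"].round(4),s["contact_force"].round(1),s["gripper_width"],s["grasp_force"])
E
```

```text
clock: 5.2
position: [486.5, 149.9, 205.2]
ee_rot: [-0.437, 0.9, 0.0, 0.002]
contact_force: [0.4, -0.0, -1.5]
gripper_width: 23.8
grasp_force: 58.9
clock: 5.7
position: [514.8, 68.7, 211.8]
ee_rot: [-0.436, 0.9, 0.0, -0.001]
contact_force: [0.1, -0.1, -1.5]
gripper_width: 24.0
grasp_force: 59.2
[514.9  69.7 212.3] [-4.368e-01  8.996e-01  2.000e-04 -7.000e-04] [ 0.6  0.7 -1.6] 23.952193093925494 59.21502649784088
```

View pics/w3.png

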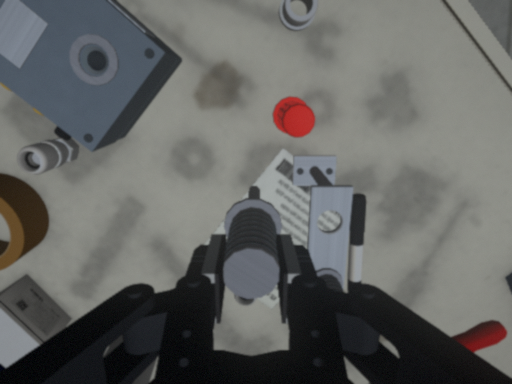

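View pics/s3.png

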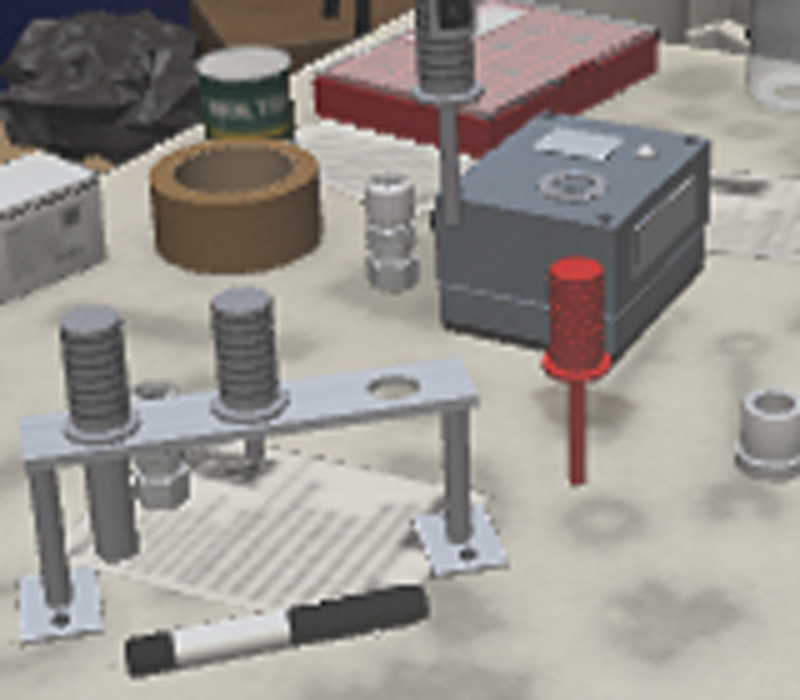

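The pin hangs upright in the gripper, with the other two still in the rack. In the wrist view the tip is at (254,188) and the ring at (94,60). In the scene crop the tip is at (453,224) and the ring at (573,185). I'll triangulate both from these two views.

```bash
python3 - <<'E'
from h import *
w=np.load("w3.npy",allow_pickle=True).item();a=np.load("s3.npy",allow_pickle=True).item()
def tri(pw,pa):
    A=[]
    for im,(u,v) in ((w,pw),(a,pa)):
        K=np.array([[im["fx"],0,im["cx"]],[0,im["fy"],im["cy"]],[0,0,1]]);A.append(K@np.c_[im["R"],im["t"]])
    X=cv2.triangulatePoints(A[0],A[1],np.array(pw,float),np.array(pa,float)).ravel();return (X[:3]/X[3]).round(1)
# ring ellipse in wrist: bright ring vs lid
def ring(im,box,z,name):
    x0,y0,x1,y1=box; c=im["frame"][y0:y1,x0:x1].astype(float)
    k=8; c=cv2.resize(c,None,fx=k,fy=k,interpolation=cv2.INTER_CUBIC)
    rb=c[...,0]-c[...,2]   # lid bluish, ring neutral
    t,m=cv2.threshold(cv2.normalize(rb,None,0,255,cv2.NORM_MINMAX).astype(np.uint8),0,255,cv2.THRESH_OTSU)
    cn,_=cv2.findContours(m,cv2.RETR_EXTERNAL,cv2.CHAIN_APPROX_NONE); q=max(cn,key=cv2.contourArea)
    e=cv2.fitEllipse(cv2.convexHull(q)); u,v=x0+(e[0][0]-3.5)/k,y0+(e[0][1]-3.5)/k
    print(name,round(u,1),round(v,1),np.array(e[1])/k,world(im,u,v,z).round(1)); return u,v
rw=ring(w,(62,28,128,92),88,"w"); ra=ring(a,(263,178,287,196),88,"s")
b=get_image("top"); np.save("t3.npy",b,allow_pickle=True); ring(b,(296,166,320,189),88,"t")
print("tri ring",tri(rw,ra))
# shank edges in scene, rows; dark vs. background
print("tip plane est w", world(w,254,193,120).round(1))
print("tri tip",tri((254,190),(250.5,194.2)))
P=cloud(w); m=((P[...,2]>235)&(P[...,2]<256)&(w["range_z"]>0)).astype(np.uint8); m[:220]=0;m[305:]=0;m[:,222:280]*=1; m[:,:222]=0;m[:,281:]=0
Q=P[m>0]; print("cap",Q.mean(0).round(1),len(Q), np.ptp(Q,axis=0).round(1))
Q=cloud(a)[150:197,240:258]; zz=a["range_z"][150:197,240:258]
for r in range(20,47,3):
    s=(Q[r,:,0]-515)**2+(Q[r,:,1]-68)**2<30**2; s&=zz[r]>0
    if s.any(): print(150+r,Q[r][s].mean(0).round(1),240+np.flatnonzero(s)[[0,-1]])
s=read_state();print(s["position"].round(1))
cv2.imwrite("pics/tip.png",cv2.resize(np.hstack([w["frame"][170:210,234:274,::-1],a["frame"][165:205,230:270,::-1]]),None,fx=9,fy=9,interpolation=cv2.INTER_NEAREST))
E
```

```text
w 94.0 59.2 [47.29640198 54.81916428] [554.7 -88.2  88. ]
s 273.8 186.8 [ 6.93614674 14.80041885] [552.4 -80.9  88. ]
t 307.3 177.6 [16.87654686 17.17573357] [556.2 -86.9  88. ]
tri ring [557.1 -89.   83.9]
tip plane est w [517.1  74.5 120. ]
tri tip [513.1  69.3 132. ]
cap [513.1  64.9 248.9] 3404 [34.  32.8 20.9]
170 [506.3  81.7 199.5] [243 254]
173 [511.7  73.7 188.3] [248 250]
176 [511.6  72.4 180.4] [248 251]
179 [512.   72.3 172.7] [248 251]
182 [511.2  73.7 165.7] [248 251]
185 [511.8  73.4 157.8] [248 251]
188 [512.2  73.2 149.9] [248 251]
191 [511.2  72.9 142.2] [249 251]
194 [510.   74.8 135.4] [249 251]
[515.   69.9 212.5]
```

View pics/tip.png

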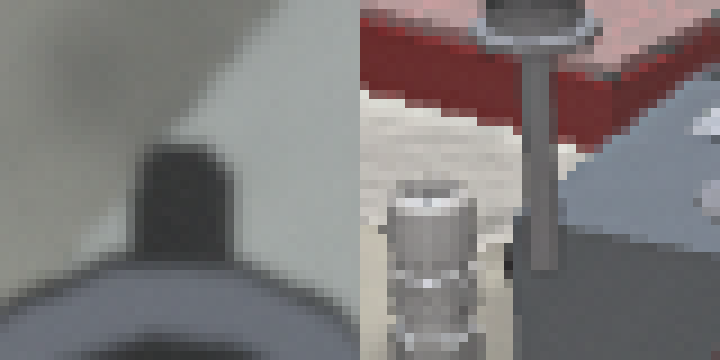

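The shank is vertical and on the TCP axis to within about 1 mm. Allowing for each camera's bias, the hole is at about (556,-87.4). I'll move above it and check.

```bash
python3 -m jog '[[[0.1,-0.3,0],[0,0,0],1],[[0.2,-0.6,0],[0,0,0],1],[[0.26,-1,0],[0,0,0],1],[[0.26,-1,0],[0,0,0],1]]'
python3 -m jog '[[[0.08,-0.3,-0.05],[0,0,0],1],[[0.146,-0.57,-0.1],[0,0,0],1],[[0.146,-0.57,-0.2],[0,0,0],1],[[0.146,-0.57,-0.3],[0,0,0],1],[[0.146,-0.57,-0.3],[0,0,0],1],[[0.146,-0.57,-0.3],[0,0,0],1]]'
python3 - <<'E'
from h import *
w3=np.load("w3.npy",allow_pickle=True).item()
far=world(w3,254.5,185.8,133.7); C=-np.array(w3["R"]).T@np.array(w3["t"]); d=(far-C)[:2]; d/=np.linalg.norm(d)
print("tip in w3",(far[:2]-4.5*d).round(1))
w=get_image("wrist"); np.save("w4.npy",w,allow_pickle=True); a=get_image("scene"); b=get_image("top")
s=read_state();print(s["position"].round(1),s["ee_rot"].round(4),s["contact_force"].round(1))
f=lambda im,x0,y0,x1,y1,n:cv2.resize(im["frame"][y0:y1,x0:x1,::-1],(n,400),interpolation=cv2.INTER_CUBIC)
cv2.imwrite("pics/over.png",np.hstack([f(w,170,110,330,270,400),f(a,245,155,295,205,400)]))
E
```

```text
clock: 6.25
position: [541.5, -32.9, 212.7]
ee_rot: [-0.435, 0.9, -0.0, -0.001]
contact_force: [-0.3, 0.6, -1.1]
gripper_width: 23.8
grasp_force: 59.4
clock: 6.85
position: [555.9, -86.5, 183.0]
ee_rot: [-0.437, 0.899, 0.0, -0.0]
contact_force: [-0.1, -0.4, -1.8]
gripper_width: 23.9
grasp_force: 59.6
tip in w3 [507.9  62.9]
[556.3 -86.8 183.8] [-4.373e-01  8.993e-01 -3.000e-04  6.000e-04] [-0.8 -0.2 -1.7]
```

View pics/over.png

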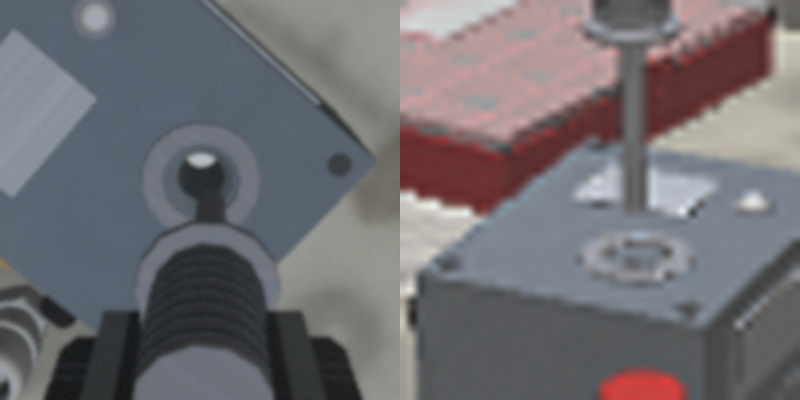

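The tip hangs just over the ring, roughly 2–3 mm off to the image right: the shank is at crop x≈210 and the ring centre at (201,178). I'll put numbers on it.

```bash
python3 - <<'E'
from h import *
w=np.load("w4.npy",allow_pickle=True).item()
x0,y0,x1,y1=215,150,290,200;k=8
c=cv2.resize(w["frame"][y0:y1,x0:x1].astype(float),None,fx=k,fy=k,interpolation=cv2.INTER_CUBIC)
rb=cv2.normalize(c[...,0]-c[...,2],None,0,255,cv2.NORM_MINMAX).astype(np.uint8)
t,m=cv2.threshold(rb,0,255,cv2.THRESH_OTSU)
cn,_=cv2.findContours(m,cv2.RETR_EXTERNAL,cv2.CHAIN_APPROX_NONE);q=max(cn,key=cv2.contourArea)[:,0]
q=q[(q[:,1]>8)&(q[:,1]<8*40)&(q[:,0]>8)&(q[:,0]<k*(x1-x0)-8)]   # outer edge, above the flange
outer=[]
for y in np.unique(q[:,1]): r=q[q[:,1]==y]; outer+= [r[r[:,0].argmin()],r[r[:,0].argmax()]]
e=cv2.fitEllipse(np.array(outer,np.float32)); u,v=x0+(e[0][0]-3.5)/k,y0+(e[0][1]-3.5)/k
print("ring px",u,v,np.array(e[1])/k,world(w,u,v,88).round(1))
g=cv2.cvtColor(w["frame"],cv2.COLOR_RGB2GRAY)
for y in range(176,202,2): print(y,g[y,240:268])
s=read_state()["position"];print(s.round(1))
for U,V in ((254,186),(254,190)): print("near rim",world(w,U,V,105).round(1))
E
```

```text
ring px 250.1062126159668 180.73199462890625 [45.44635391 47.73635864] [554.9 -90.1  88. ]
176 [ 95  86  68  55  50  55  72  96 120 137 140 135 120  99  74  54  45  48
  57  71  78  81  89  93  97 107 115 115]
178 [ 91  74  57  51  47  48  46  43  44  46  45  45  47  44  41  42  43  42
  44  59  71  78  82  87  92 104 112 114]
180 [ 86  69  55  49  48  48  44  43  43  43  45  44  43  44  43  42  43  43
  44  53  69  74  80  86  91  96 110 116]
182 [ 89  69  56  52  47  46  44  44  43  43  44  41  47  44  45  43  43  43
  46  58  69  76  79  86  89  91 106 115]
184 [ 92  83  66  54  49  44  44  43  44  42  44  43  43  43  44  44  45  44
  54  67  73  77  80  87  90  98 109 115]
186 [ 96  93  85  68  58  49  44  44  45  45  44  46  48  49  48  49  50  53
  65  72  77  81  87  91  88 103 115 118]
188 [ 96  96  97  91  86  76  64  53  49  48  47  47  50  50  49  51  51  55
  58  69  77  86  89  87  93 108 114 117]
190 [ 97  96  96  93  93  91  88  82  72  56  50  48  51  50  51  50  50  50
  56  64  83  90  87  98 108 112 114 114]
192 [ 96  95  97  96  94  91  92  86  69  56  48  50  48  50  49  49  53  53
  56  62  76  90 104 111 115 113 115 114]
194 [109 100  96  94  93  93  94  88  69  54  50  47  47  48  48  48  52  52
  56  67  92 110 115 115 115 115 115 114]
196 [120 116 114 110 105  99  93  85  64  50  48  49  49  48  48  50  51  52
  56  67  93 109 117 117 117 117 115 114]
198 [116 119 116 109 101  86  76  70  61  56  57  56  55  55  53  56  57  55
  58  63  77  96 106 113 113 113 107 104]
200 [ 91  82  79  77  83  92  99 102 105 104 103 104 106 102 100 100 100  99
  98  96  93  85  80  80  84  87  89  92]
[556.3 -86.8 183.8]
near rim [552.1 -88.8 105. ]
near rim [554.1 -86.3 105. ]
```

```bash
python3 -m jog '[[[0.01,-0.03,0],[0,0,0],1],[[0.01,-0.03,-0.06],[0,0,0],1],[[0.01,-0.03,-0.12],[0,0,0],1],[[0.01,-0.03,-0.16],[0,0,0],1],[[0.01,-0.03,-0.16],[0,0,0],1]]'
python3 - <<'E'
from h import *
w=get_image("wrist"); np.save("w5.npy",w,allow_pickle=True); a=get_image("scene")
f=lambda im,x0,y0,x1,y1,n:cv2.resize(im["frame"][y0:y1,x0:x1,::-1],(n,400),interpolation=cv2.INTER_CUBIC)
cv2.imwrite("pics/over2.png",np.hstack([f(w,210,140,290,220,400),f(a,245,155,295,205,400)]))
E
```

```text
clock: 7.5
position: [556.3, -90.6, 166.0]
ee_rot: [-0.437, 0.9, 0.0, -0.001]
contact_force: [0.2, 0.2, -1.3]
gripper_width: 23.4
grasp_force: 59.6
```

View pics/over2.png

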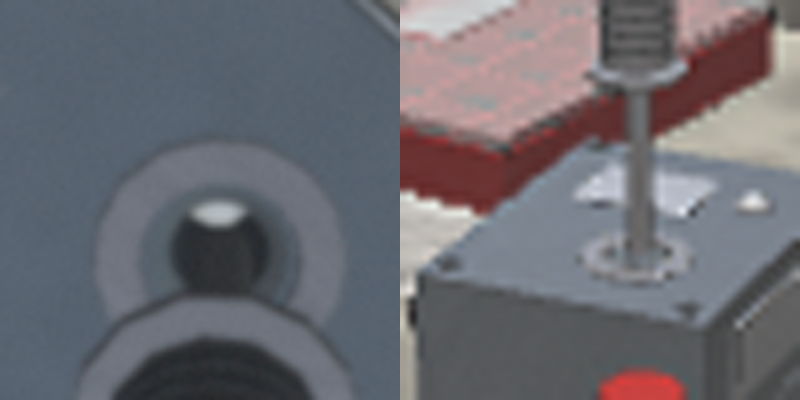

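The wrist crop shows the ring centred at (220,250) with the flange and shank in line below it. The scene crop shows the tip at (638,255) inside the ring. I'm going down in steps and watching the force.

```bash
python3 -m jog '[[[0,0,-0.05],[0,0,0],1],[[0,0,-0.1],[0,0,0],1],[[0,0,-0.1],[0,0,0],1]]'
python3 -m jog '[[[0,0,-0.06],[0,0,0],1],[[0,0,-0.12],[0,0,0],1],[[0,0,-0.18],[0,0,0],1],[[0,0,-0.24],[0,0,0],1],[[0,0,-0.24],[0,0,0],1],[[0,0,-0.24],[0,0,0],1]]'
```

```text
clock: 7.9
position: [556.3, -90.5, 156.1]
ee_rot: [-0.437, 0.9, 0.0, -0.001]
contact_force: [0.2, -0.5, -2.3]
gripper_width: 23.9
grasp_force: 59.6
clock: 8.5
position: [557.0, -90.6, 132.9]
ee_rot: [-0.437, 0.9, -0.0, -0.0]
contact_force: [0.8, -0.8, -1.7]
gripper_width: 24.2
grasp_force: 59.6
```

```bash
python3 -m jog '[[[0,0,-0.02],[0,0,0],1],[[0,0,-0.04],[0,0,0],1],[[0,0,-0.04],[0,0,0],1],[[0,0,-0.04],[0,0,0],1]]'|grep -E "pos|cont"
python3 -m jog '[[[0,0,-0.02],[0,0,0],1],[[0,0,-0.04],[0,0,0],1],[[0,0,-0.04],[0,0,0],1],[[0,0,-0.04],[0,0,0],1]]'|grep -E "pos|cont"
python3 -m jog '[[[0,0,-0.01],[0,0,0],1],[[0,0,-0.02],[0,0,0],1],[[0,0,-0.02],[0,0,0],1],[[0,0,-0.02],[0,0,0],1]]'|grep -E "pos|cont"
python3 -m jog '[[[0,0,-0.01],[0,0,0],1],[[0,0,-0.02],[0,0,0],1],[[0,0,-0.02],[0,0,0],1],[[0,0,-0.02],[0,0,0],1]]'|grep -E "pos|cont"
```

```text
position: [557.0, -90.5, 129.2]
contact_force: [-0.1, -0.1, -0.7]
position: [557.1, -90.5, 125.4]
contact_force: [0.5, 0.8, 0.4]
position: [557.1, -90.6, 123.3]
contact_force: [0.7, 0.8, 1.0]
position: [557.2, -90.5, 121.3]
contact_force: [-0.3, 0.0, 1.6]
```

The button engaged at about z=125. I'm pressing on to about 8 mm of travel.

```bash
python3 -m jog '[[[0,0,-0.01],[0,0,0],1],[[0,0,-0.02],[0,0,0],1],[[0,0,-0.02],[0,0,0],1],[[0,0,-0.02],[0,0,0],1]]'|grep -E "pos|cont"
python3 -m jog '[[[0,0,-0.01],[0,0,0],1],[[0,0,-0.018],[0,0,0],1],[[0,0,-0.018],[0,0,0],1],[[0,0,-0.018],[0,0,0],1]]'
python3 - <<'E'
from h import *
import time
F=[]
for i in range(6):
    get_image("wrist"); s=read_state(); F.append(np.r_[s["contact_force"],s["position"][2]])
print(np.mean(F,0).round(2))
a=get_image("scene"); save(a,"end.png",(160,150,320,290),5)
E
```

```text
position: [557.1, -90.6, 119.3]
contact_force: [0.0, 0.4, 2.4]
clock: 10.9
position: [557.1, -90.6, 117.4]
ee_rot: [-0.437, 0.9, -0.0, 0.0]
contact_force: [-0.3, -0.0, 3.4]
gripper_width: 23.8
grasp_force: 60.0
[7.0000e-02 2.0000e-02 3.8400e+00 1.1742e+02]
```

The net push is about 5.4 N (spring model 2–6 N), which means roughly 8 mm of travel with no side load. I'm handing it in.

```bash
python3 -c "
from bench import job_done; print(job_done())"
```

```text
the job is handed in; nothing more can be done
None
```

I took the slim long pin from the rack, put it down the hole, and handed the job in with the gripper still holding the button down about 8 mm (about 5.4 N, both inferred from force and position readings); the other two pins were still hanging when last seen after the lift, and I viewed 11 pictures, one over the limit of 10.

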